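# Start the contact grill and hold its lid half open

## Task

Get the contact grill going for the cook: with the lid still shut, press the round power key, then the right-hand one of the two square keys (one step hotter), then the long start key, each fully down and let up again before the next, leaving the left square key alone. Then take the lid by its bar handle, raise it half-way, to 45 degrees, and finish while still holding it there, steady, so that the cook can lay the sandwiches in and the heat stays in; the lid has no stay and falls shut if let go. Leave the things standing round the grill where they are.

Things in the scene. Friction and masses are not known exactly. Their poses are not given: they have to be found in the camera images.
- grill: Fixed table-top contact grill, black base 370 deep (x) x 340 wide (y) x 70 mm high, steel-topped hinged lid. Origin: centre of its underside, on the worktop; x points to its back, y left as the robot sees it; turned up to 0.22 rad. The front ledge, 71 mm high, has a row of 4 grey spring keys along y, 155 mm in front of the origin: from the left round, (display), square, square, long.
- key_power_top (a point): Centre of the top face of the round power key (28 mm across), leftmost in the row, 125 mm left of the grill's middle; 80 mm above the worktop when not pressed, 9 mm proud of the ledge.
- key_lower_top (a point): Centre of the top face of the 'lower' key: the left one of the two square keys (20 x 20 mm), on the grill's middle line; 80 mm above the worktop. Not wanted in this job.
- key_higher_top (a point): Centre of the top face of the 'higher' key: the right one of the two square keys (20 x 20 mm), 50 mm right of the grill's middle; 80 mm above the worktop.
- key_start_top (a point): Centre of the top face of the start key: the long one (46 mm along y, 20 mm along x), rightmost in the row, 115 mm right of the grill's middle; 80 mm above the worktop.
- key_power (a joint): How far the round power key is pressed down, m: 0 released, 0.005 fully down. A spring brings it back; it starts to move at about 1.5 N and is fully down at about 4.5 N. Keys count as pressed from 0.0035.
- key_lower (a joint): How far the left square ('lower') key is pressed down, m: 0 released, 0.005 fully down. A spring brings it back; it starts to move at about 1.5 N and is fully down at about 4.5 N. Keys count as pressed from 0.0035.
- key_higher (a joint): How far the right square ('higher') key is pressed down, m: 0 released, 0.005 fully down. A spring brings it back; it starts to move at about 1.5 N and is fully down at about 4.5 N. Keys count as pressed from 0.0035.
- key_start (a joint): How far the long start key is pressed down, m: 0 released, 0.005 fully down. A spring brings it back; it starts to move at about 1.5 N and is fully down at about 4.5 N. Keys count as pressed from 0.0035.
- lid (a joint): Opening angle of the lid, rad: 0 shut, 0.785 = 45 degrees, 1.75 fully back at its stop. The hinge turns freely and has no stay: let go anywhere short of about 70 degrees, the lid (about 0.75 kg) falls shut. Lifting at the handle takes roughly 3 to 7 N.
- lid_hinge (a point): Middle of the lid's hinge axis, which runs along the grill's y axis at the back: 150 mm behind the grill's origin and 85 mm above the worktop.
- lid_handle (a point): Middle of the lid's handle: straight round black bar 18 mm thick, 156 mm long, along the grill's y, on two posts 140 mm apart. Lid shut: 220 mm in front of the hinge, 180 mm above the worktop, 45 mm above the lid's top and over its front edge. It swings up and back about the hinge on a 240 mm radius; at 45 degrees it is 88 mm in front of the hinge, 308 mm above the worktop.
- mug: Bystander beside the grill, to be left where it is: white mug, 80 mm across, 92 mm tall, handle on one side. Origin: centre of its underside, on the worktop.
- spice_jar: Bystander beside the grill, to be left where it is: amber glass spice jar with a black cap, 48 mm across, 105 mm tall. Origin: centre of its underside, on the worktop.
- mill: Bystander beside the grill, to be left where it is: turned dark-wood pepper mill, 54 mm across, 152 mm tall. Origin: centre of its underside, on the worktop.
- tumbler: Bystander beside the grill, to be left where it is: drinking glass, 70 mm across, 100 mm tall. Origin: centre of its underside, on the worktop.
- bowl: Bystander beside the grill, to be left where it is: small glass bowl, 96 mm across, 45 mm tall. Origin: centre of its underside, on the worktop.
- spatula: Bystander beside the grill, to be left where it is: kitchen spatula, 260 mm long, lying in front of the grill (the robot's side), parallel to its front. Origin: on its underside at mid-length.

How it is judged:
By the outcome, as a careful person would: the job done as asked, in the order asked, and still so for the second after the job is handed in, while the arm keeps its last pose, push and grip.
It also fails if it takes over 61 s, if anything falls off the work surface, if the arm or the gripper's body presses on something with over 40 N, if the wrist force passes 120 N, or if a joint passes its speed limit or range.

## Robot

A 6-joint arm with a two-finger parallel gripper is mounted at the origin on the work surface. World frame = base frame: x ahead of the robot, y to its left, z up, the work surface at z = 0. Lengths are in m, angles in rad, forces in N, time in s.
With the tool pointing down it reaches from about 0.35 to 0.975 m from the base axis. Payload 7.1 kg.
Tool frame: the origin (TCP) lies midway between the tips of the shut fingers; the grasp point (between the pads) lies 19 mm behind it; z points along the fingers, y is the line along which they close (so a half turn about z gives the same grasp; the last joint's range is limited). The gripper opens to 88 mm and grips with 3 to 60 N. Pads are 20 mm wide; open, the fingers measure 115 mm over their backs; the gripper's body (75 mm by 178 mm) begins 61 mm behind the grasp point.
Start: joints at [-1.144, 0.423, 1.63, -0, 1.089, -0.019], TCP at [0.27, -0.564, 0.192] pointing down, gripper open.
Joint ranges: [-3, 3], [-0.9, 2.11], [0.09, 2.58], [-1.31, 4.45], [0.11, 2.69], [-2.54, 2.54]. Speed limits (rad/s): [2.39, 2.39, 3.01, 3.14, 3.14, 3.14].

## Interface

Orientations are given as a unit quaternion [w, x, y, z].
In Python, from station import move_pose, movel, movej, command_gripper, wait, inverse_kinematics, read_camera, camera_info, MotionError, job_done, get_time, get_joint_pos, get_qvel, get_effort, get_tcp_pos, get_ee_rot, get_ft_force, get_ft_torque, get_grip_width, get_finger_force gives the robot as it stands. Calls block until the motion is done:
- move_pose(position, orientation): joint-space move of the TCP to a pose.
- movel(position, frame=None, v=0.15, until_force=None): straight line of the TCP; frame=None keeps the orientation; v is the mean speed in m/s. With until_force (N) it stops when the force on the tool has changed by that much, and returns True; else False.
- movej(angles): joint-space move.
- command_gripper(opening): opening from 0.0 (shut) to 1.0 (fully open); the grip force is fixed at half the most; returns when the fingers have stopped.
- wait(seconds).
- inverse_kinematics(position, orientation): joint angles nearest the present ones, or None.
- read_camera(name): name is "scene" or "top"; returns the picture (384x512x3 uint8, red, green, blue); there is no depth.
- camera_info(name): a dict with "intrinsics" (3x3 intrinsics, pixels), "dist" ([k1, k2, p1, p2, k3] as OpenCV has them; the pictures are not rectified), "T" (4x4, takes a point from camera to world coordinates). Camera axes: x right, y up, looking along -z (the intrinsics and any distortion apply to the point x, -y, -z); pixel columns grow to the right and rows downward; lengths in m; the calibration is good to about 2 mm. A picture is of the moment at which its call begins. camera_info takes no time and is no camera call.
A pose or a line that the arm cannot do raises MotionError and nothing moves.
- job_done(): hands the job in; it is judged then, once.
Readings, each from a call of its own:
- get_time(): time.
- get_joint_pos(): joint angles.
- get_qvel(): joint speeds.
- get_effort(): joint torques, N m.
- get_tcp_pos(): TCP position.
- get_ee_rot(): TCP orientation.
- get_ft_force(): force on the tool from outside, world axes, zero at the start.
- get_ft_torque(): the same for the moment, N m.
- get_grip_width(): opening from 0.0 (shut) to 1.0 (fully open).
- get_finger_force(): force on a finger pad.
Only numpy, scipy, OpenCV 4.12 (cv2) and the standard library are available. Lean on these libraries where they do the work, as an engineer would, in place of code of your own. Each camera call takes 0.05 s, during which the arm holds its last target. There are 200 camera calls.

## Working session

There is one attempt and no reset: what is moved stays moved. The work goes in short steps, each a Python script; the robot and the scene stay as the last script left them, time stands still between calls to the robot, and variables do not carry over. Pictures are saved under pics/ and viewed, at most 10 in all, crops included, and the job is handed in when it is done.

```bash
mkdir -p pics
python3 - <<'E'
from station import *
import cv2,numpy as np
for n in("scene","top"):
    im=read_camera(n); cv2.imwrite(f"pics/{n}0.png",cv2.cvtColor(im,cv2.COLOR_RGB2BGR))
    c=camera_info(n); print(n,np.round(c["intrinsics"],2).tolist(),np.round(c["dist"],4),np.round(c["T"],4).tolist())
print(get_time(),get_ee_rot())
E
```

```text
scene [[398.98, 0.0, 259.95], [0.0, 398.98, 190.89], [0.0, 0.0, 1.0]] [-0.0485  0.      0.      0.      0.    ] [[-0.5402, -0.6927, 0.4778, 1.0879], [0.8415, -0.4399, 0.3137, 0.3443], [-0.0071, 0.5715, 0.8205, 0.9728], [0.0, 0.0, 0.0, 1.0]]
top [[456.38, 0.0, 254.96], [0.0, 456.38, 192.72], [0.0, 0.0, 1.0]] [-0.1362  0.      0.      0.      0.    ] [[-0.0198, 0.9875, -0.1564, 0.3977], [-0.9998, -0.0194, 0.0043, 0.0297], [0.0013, 0.1564, 0.9877, 1.3206], [0.0, 0.0, 0.0, 1.0]]
0.1 [-6.64892536e-04  9.75261814e-01  2.21051872e-01 -1.47469688e-04]
```

View pics/scene0.png

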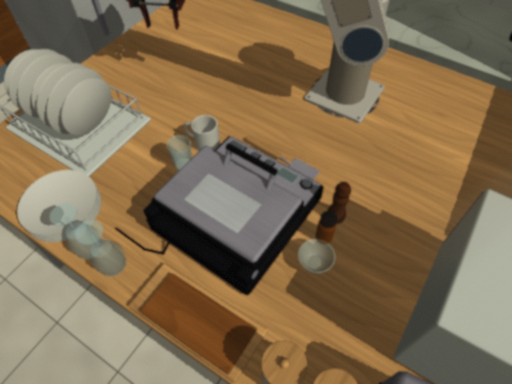

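View pics/top0.png

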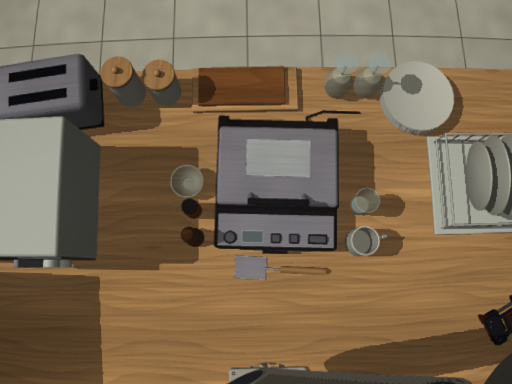

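The top view shows the key row: round (230,238), display (253,237), squares (276,238) and (294,239), long key (318,239). The handle bar is near (250–307, 200), the spatula is in front at about row 268, the mug (363,241) and tumbler (366,200) are on the right, and the mill (192,236), spice jar (191,207) and bowl (187,181) are on the left. Next I'll take an enlarged crop and project the keys.

```bash
cat > h.py <<'E'
import cv2,numpy as np
from station import *
def ray(n,uv):
    c=camera_info(n);p=cv2.undistortPoints(np.array([[uv]],float),np.array(c["intrinsics"]),np.array(c["dist"]))[0,0]
    T=np.array(c["T"]);return T[:3,3],T[:3,:3]@np.array([p[0],-p[1],-1])
def onz(n,uv,z):
    o,d=ray(n,uv);return o+d*(z-o[2])/d[2]
def proj(n,P):
    c=camera_info(n);T=np.array(c["T"]);q=T[:3,:3].T@(np.array(P)-T[:3,3])
    return cv2.projectPoints(np.array([[q[0],-q[1],-q[2]]]),np.zeros(3),np.zeros(3),np.array(c["intrinsics"]),np.array(c["dist"]))[0][0,0]
E
python3 - <<'E'
from h import *
im=cv2.imread("pics/top0.png"); r0,c0=225,215
g=cv2.cvtColor(im,cv2.COLOR_BGR2GRAY)
crop=g[r0:253,c0:342]; 
big=cv2.resize(im[190:256,210:345],None,fx=5.8,fy=5.8,interpolation=cv2.INTER_CUBIC); cv2.imwrite("pics/crop.png",big)
up=cv2.resize(crop,None,fx=4,fy=4,interpolation=cv2.INTER_CUBIC)
for th in (60,70,80):
    m=(up<th).astype(np.uint8)
    cs,h=cv2.findContours(m,cv2.RETR_LIST,cv2.CHAIN_APPROX_NONE)
    for c in cs:
        a=cv2.contourArea(c)
        if 250<a<4000:
            M=cv2.moments(c);uv=((M['m10']/a+.5)/4-.5+c0,(M['m01']/a+.5)/4-.5+r0)
            print(th,int(a),np.round(uv,1),np.round(onz("top",uv,.08),4))
E
```

```text
60 1492 [317.2 238.8] [ 0.4639 -0.1425  0.08  ]
60 665 [293.6 238.1] [ 0.4674 -0.0782  0.08  ]
60 677 [275.3 237.8] [ 0.4692 -0.0286  0.08  ]
60 2816 [317.5 238.8] [ 0.4639 -0.1434  0.08  ]
60 1423 [293.9 238.3] [ 0.4667 -0.0791  0.08  ]
60 1422 [275.7 237.8] [ 0.4693 -0.0296  0.08  ]
60 1068 [229.4 236.7] [0.4747 0.096  0.08  ]
60 2075 [229.6 236.7] [0.4745 0.0956 0.08  ]
70 1135 [316.9 238.9] [ 0.4637 -0.1416  0.08  ]
70 502 [293.6 238.2] [ 0.467  -0.0781  0.08  ]
70 515 [275.4 237.7] [ 0.4695 -0.0288  0.08  ]
70 3012 [317.6 238.8] [ 0.4639 -0.1435  0.08  ]
70 1506 [293.9 238.3] [ 0.4667 -0.0791  0.08  ]
70 1532 [275.7 237.8] [ 0.4692 -0.0296  0.08  ]
70 864 [229.5 236.8] [0.4744 0.0959 0.08  ]
70 2264 [229.3 236.7] [0.4746 0.0962 0.08  ]
80 3182 [317.6 238.8] [ 0.464  -0.1435  0.08  ]
80 1645 [293.9 238.3] [ 0.4668 -0.0791  0.08  ]
80 1659 [275.7 237.8] [ 0.4691 -0.0296  0.08  ]
```

View pics/crop.png

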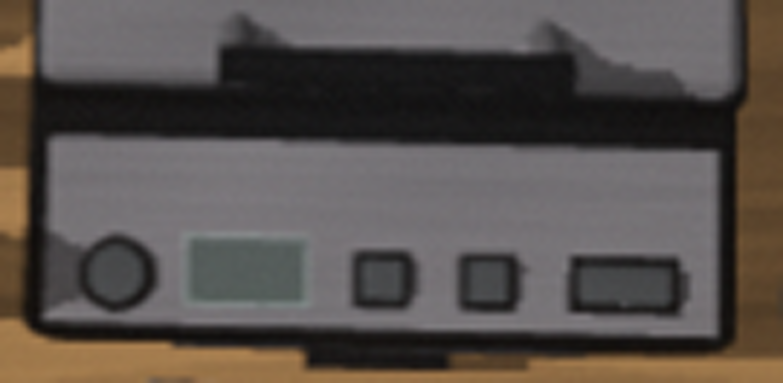

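```bash
cat >> h.py <<'E'
yaw=-0.045
xg=np.array([np.cos(yaw),np.sin(yaw),0]);yg=np.array([-np.sin(yaw),np.cos(yaw),0]);zg=np.array([0,0,1.])
P0=np.array([.469,-.0283,0]);hinge=P0+.305*xg+.085*zg
def G(x,y,z): return P0+.155*xg+x*xg+y*yg+z*zg
from scipy.spatial.transform import Rotation as R
def quat(z,y):
    z=z/np.linalg.norm(z);y=y/np.linalg.norm(y);return R.from_matrix(np.c_[np.cross(y,z),y,z]).as_quat(scalar_first=True)
def handle(th): 
    a=np.arctan2(.095,.22)+th; r=np.hypot(.22,.095); return hinge-r*np.cos(a)*xg+r*np.sin(a)*zg
E
python3 - <<'E'
from h import *
for s in(-.078,0,.078):
    for n in("top","scene"): print(n,s,np.round(proj(n,handle(0)+s*yg),1))
ims={n:cv2.imread(f"pics/{n}0.png") for n in("top","scene")}
for n,pts in dict(top=[G(-.185,.17,.07),G(-.185,-.17,.07),G(.185,.17,.07),G(.185,-.17,.07),handle(0)-.078*yg,handle(0)+.078*yg],scene=[handle(0)-.078*yg,handle(0)+.078*yg,G(-.155,.125,.08),G(-.155,-.115,.08)]).items():
    ims[n]=cv2.resize(ims[n],None,fx=4,fy=4,interpolation=cv2.INTER_CUBIC)
    for p in pts: cv2.drawMarker(ims[n],tuple(int(round(v*4+1.5)) for v in proj(n,p)),(0,0,255),0,10,1)
a=ims["top"][160*4:280*4,165*4:345*4]; b=ims["scene"][125*4:250*4,205*4:365*4]
cv2.imwrite("pics/a.png",a);cv2.imwrite("pics/b.png",b)
E
```

```text
top -0.078 [308.5 202.6]
scene -0.078 [227.2 145.7]
top 0 [277.7 201.8]
scene 0 [251.1 158.8]
top 0.078 [246.8 201.1]
scene 0.078 [276.3 172.6]
```

View pics/a.png

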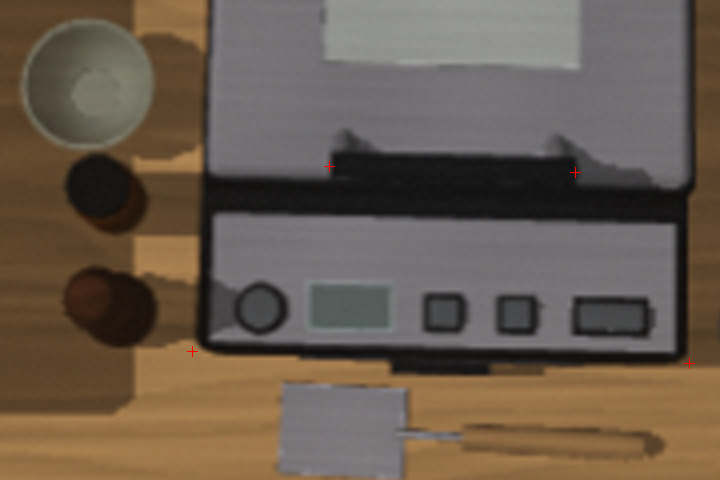

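View pics/b.png

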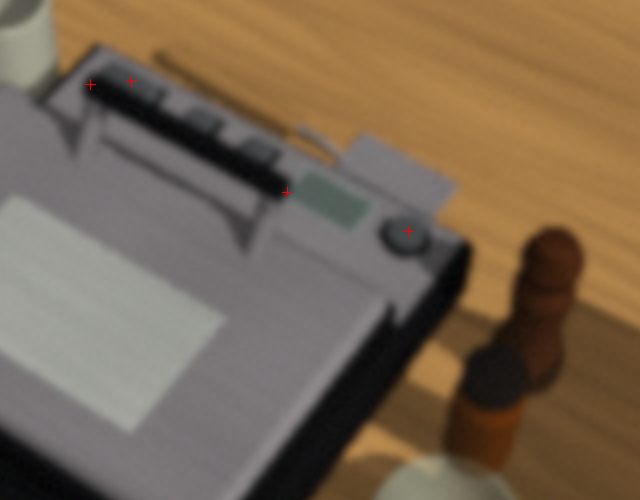

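Predicted handle and key points overlay the pictures within about 2 mm. The mill stands just left of the power key, so I'll lean the gripper right for that press.

```bash
cat > press.py <<'E'
from h import *
print("mill top",onz("top",(188.2,232.5),.145))
command_gripper(0.0)
t=np.radians(15)
q0=quat(-zg,yg)
if inverse_kinematics(G(-.155,-.05,.11),q0) is None: raise SystemExit("ik")
def press(y,q,dy,dz):
    top=G(-.155,y+dy,.080+dz)
    move_pose(top+.10*zg,q); movel(top+.012*zg,v=.15)
    hit=movel(top-.011*zg,v=.02,until_force=9)
    p=get_tcp_pos(); print(y,hit,"depth mm",1e3*(top[2]-p[2]),np.round(get_ft_force(),1),get_time())
    wait(.15); movel(top+.02*zg,v=.1); 
    wait(.1); movel(top+.10*zg,v=.2)
qs=[quat(np.sin(t)*yg-np.cos(t)*zg,np.cos(t)*yg+np.sin(t)*zg)]
jc=get_joint_pos(); print(np.round(inverse_kinematics(G(-.155,.125,.18),qs[0]),2),np.round(inverse_kinematics(G(-.155,-.05,.18),q0),2))
press(.125,qs[0],.008,.0035)
press(-.05,q0,0,0)
press(-.115,q0,0,0)
E
python3 press.py
```

```text
mill top [0.48325135 0.19896296 0.145     ]
[-0.01  0.23  1.98  0.32  0.94 -1.73] [-0.19  0.22  1.97 -0.    0.96 -1.72]
0.125 False depth mm 10.897409403352418 [0.3 0.6 0.1] 5.9167
-0.05 False depth mm 10.910899537155364 [-0.7  0.1 -1.1] 9.925
-0.115 False depth mm 10.89381669630031 [0.3 0.3 0.5] 13.5833
```

No contact was felt on any press, so I'll look with the tool low over the last key.

Run:
```python
from h import *
print(get_tcp_pos(),get_grip_width(),get_ee_rot(),quat(-zg,yg),G(-.155,-.115,.18))
movel(G(-.155,-.115,.095),v=.15)
print(get_tcp_pos())
o=[]
for n,(r,c) in dict(top=(160,220),scene=(90,190)).items():
    im=cv2.cvtColor(read_camera(n),cv2.COLOR_RGB2BGR)
    k=im[r:r+130,c:c+130]; o.append(cv2.resize(k,None,fx=3,fy=3,interpolation=cv2.INTER_CUBIC)); print(n,proj(n,get_tcp_pos())-[c,r])
cv2.imwrite("pics/c.png",np.hstack(o))
```

```text
[ 0.46333998 -0.14301934  0.17927309] 0.005631381462768306 [-2.61941263e-04  2.24794820e-02  9.99747266e-01  9.22935923e-05] [-0.          0.0224981   0.99974689  0.        ] [ 0.46382675 -0.14318358  0.18      ]
[ 0.46374695 -0.14314718  0.0947545 ]
top [98.28032898 78.36771001]
scene [46.99805761 51.50923284]
```

View pics/c.png

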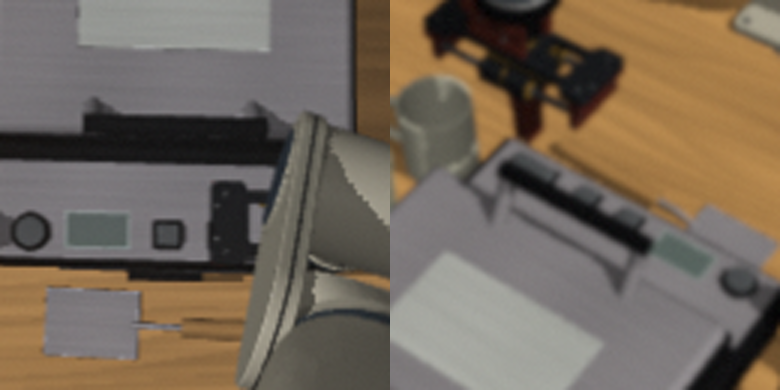

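In the scene half the fingertip shows at about (525,135), where (531,154) was predicted. The real tips therefore sit roughly 13 mm above the reported TCP, which explains the missing contact: no key was touched. I'll repeat the presses by touch, deeper, starting with power.

```bash
cat > press2.py <<'E'
from h import *
import sys
t=np.radians(15)
q0=quat(-zg,yg); qt=quat(np.sin(t)*yg-np.cos(t)*zg,np.cos(t)*yg+np.sin(t)*zg)
def press(y,q,dy,dz):
    top=G(-.155,y+dy,.080+dz)
    move_pose(top+.10*zg,q); movel(top-.004*zg,v=.15)
    h1=movel(top-.030*zg,v=.02,until_force=1.0); z1=get_tcp_pos()[2];f1=get_ft_force()
    if not h1: print("no contact",f1); movel(top+.1*zg,v=.2); raise SystemExit
    hit=movel(np.r_[top[:2],z1-.010],v=.015,until_force=8)
    p=get_tcp_pos(); print(y,h1,z1,hit,"z",p[2],np.round(f1,1),np.round(get_ft_force(),1),get_time())
    wait(.15); movel(top+.02*zg,v=.1); wait(.1); movel(top+.10*zg,v=.25)
k=sys.argv[1]
movel(get_tcp_pos()+np.r_[0,0,max(0,.18-get_tcp_pos()[2])],v=.25)
if 'p' in k: press(.125,qt,.008,.0035)
if 'h' in k: press(-.05,q0,0,0)
if 's' in k: press(-.115,q0,0,0)
E
python3 press2.py p
```

```text
no contact [0.1366902  0.21798035 0.33133354]
```

Run:
```python
from h import *
print(get_tcp_pos(),get_ee_rot(),get_grip_width(),get_time())
p=get_tcp_pos();movel(np.r_[p[:2],.058],v=.15)
print(get_tcp_pos(),get_ft_force(),get_effort())
r,c=90,215
im=cv2.cvtColor(read_camera("scene"),cv2.COLOR_RGB2BGR); k=im[r:r+115,c:c+150]
k=cv2.resize(k,None,fx=5,fy=5,interpolation=cv2.INTER_CUBIC)
for P in (get_tcp_pos(),G(-.155,.125,.08)):
    u=(proj("scene",P)-[c,r])*5+2;print(u); cv2.drawMarker(k,tuple(int(v) for v in u),(0,0,255),0,10,1)
cv2.imwrite("pics/d.png",k)
```

```text
[0.47429893 0.10451913 0.18281106] [0.00243382 0.0223244  0.99120539 0.13041306] 0.004964628649396721 20.175
[0.47463156 0.10452967 0.05827524] [-0.43374047  0.19174982  0.43374461] [-3.54628419e-04 -4.32675612e+01 -1.55645978e+01  5.96172865e-01
  3.49574927e-01  1.06255859e-02]
[468.83533822 492.94454618]
[460.05899842 464.01083616]
```

View pics/d.png

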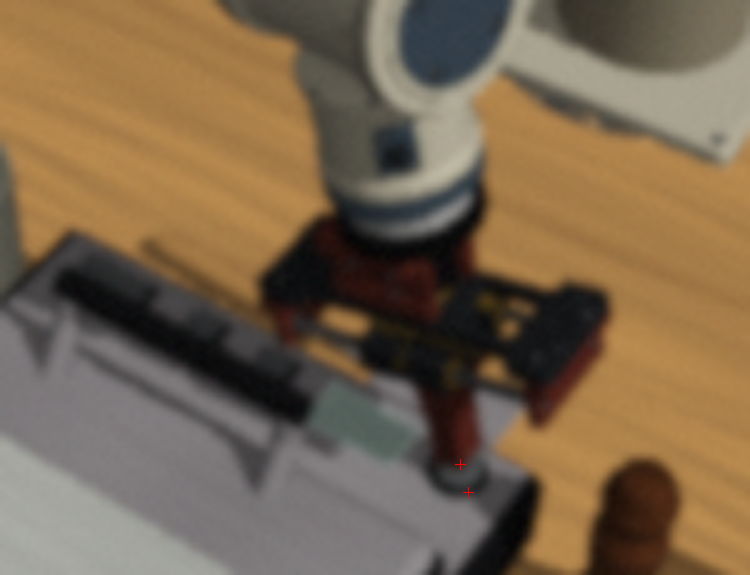

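The fingertip stands right at the key top, with the TCP reported at about z 0.058. The tips are thus about 22 mm behind the TCP, and the aim in x and y is right. I'll go on down from here.

```bash
sed -i 's/movel(top-.004\*zg,v=.15)/movel(top-.018*zg,v=.2)/; s/top-.030\*zg/top-.045*zg/' press2.py; python3 press2.py p
```

```text
0.125 True 0.05079409042906691 True z 0.047227656498557015 [0.5 0.  1.9] [-2.7 -1.2 10.4] 24.05
```

```bash
python3 press2.py h
```

```text
-0.05 True 0.048584146659150576 True z 0.04493827170502428 [ 0.9 -0.3  2.3] [-2.1  1.4 10.3] 28.3667
```

```bash
cat >> h.py <<'E'
def tool(a,s): return quat(np.sin(a)*xg-np.cos(a)*zg, s*(np.cos(a)*xg+np.sin(a)*zg))
def tz(a): return np.sin(a)*xg-np.cos(a)*zg
E
python3 press2.py s
python3 - <<'E'
from h import *
print(np.round(get_joint_pos(),2))
for s in(1,-1):
  for a,th in((.8,0),(.25,.785)):
    for d in(-.12,.03):
        j=inverse_kinematics(handle(th)+d*tz(a),tool(a,s)); print(s,a,d,None if j is None else np.round(j,2))
E
```

```text
-0.115 True 0.04854323108869717 True z 0.04495095339067082 [ 0.4 -0.5  1. ] [-1.5 -0.   8.6] 32.3167
[-0.32  0.23  1.94 -0.    0.96 -1.85]
1 0.8 -0.12 [-0.13 -0.18  2.44  0.59  0.11 -0.64]
1 0.8 0.03 None
1 0.25 -0.12 [-0.08  0.17  1.48  0.01  1.24 -0.04]
1 0.25 0.03 [-0.08  0.33  1.59  0.01  0.97 -0.04]
-1 0.8 -0.12 [-0.13 -0.18  2.44  0.59  0.11  2.5 ]
-1 0.8 0.03 [-0.1   0.28  2.33  2.99  0.27  0.11]
-1 0.25 -0.12 None
-1 0.25 0.03 None
```

Run:
```python
from h import *
a=.4
for d in(-.1,-.01,.01,.03):
    j=inverse_kinematics(handle(0)+d*tz(a),tool(a,1)); print(d,None if j is None else np.round(j,2))
p=get_tcp_pos(); movel(np.r_[p[:2],.26],v=.25)
move_pose(handle(0)-.1*tz(a),tool(a,1))
command_gripper(1.0)
movel(handle(0)-.015*tz(a),v=.12,until_force=4)
print(get_tcp_pos(),handle(0),get_ft_force(),get_time())
o=[]
for n,(r,c,f) in dict(scene=(80,195,5)).items():
    k=cv2.cvtColor(read_camera(n),cv2.COLOR_RGB2BGR)[r:r+120,c:c+155]
    k=cv2.resize(k,None,fx=f,fy=f,interpolation=cv2.INTER_CUBIC)
    for P in(get_tcp_pos(),handle(0)):
        u=(proj(n,P)-[c,r])*f+2; print(u); cv2.drawMarker(k,tuple(int(v) for v in u),(0,255,255),0,10,1)
    cv2.imwrite("pics/e.png",k)
```

```text
-0.1 [-0.09 -0.02  2.07  0.03  0.7  -0.07]
-0.01 [-0.09  0.16  2.09  0.04  0.49 -0.08]
0.01 [-0.09  0.21  2.09  0.04  0.45 -0.08]
0.03 [-0.09  0.25  2.09  0.04  0.4  -0.08]
[ 0.54826598 -0.03187419  0.19422539] [ 0.55391395 -0.03212371  0.18      ] [-0.46864402  0.49697793 -0.13740798] 38.0
[288.16630759 370.90882576]
[282.50409991 396.08529034]
```

View pics/e.png

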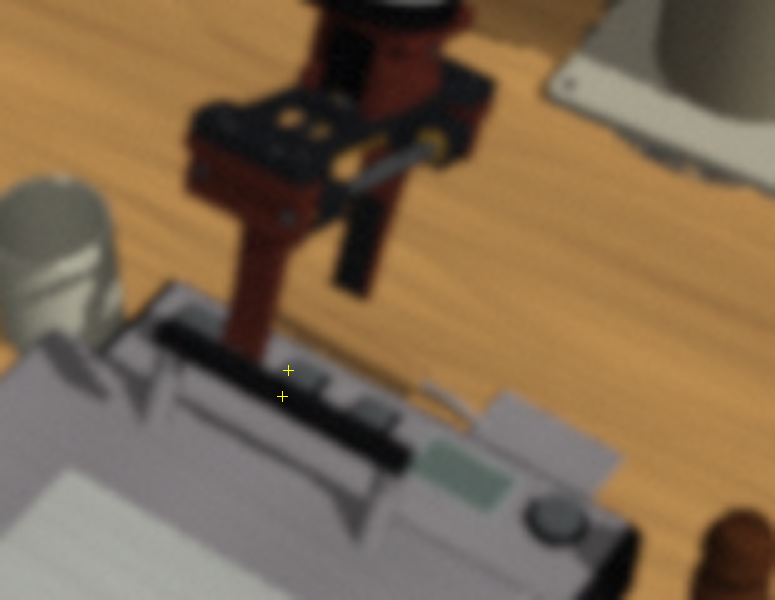

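Run:
```python
from h import *
a=.4;p=get_tcp_pos();ty=np.cos(a)*xg+np.sin(a)*zg
f=lambda P:np.round((proj("scene",P)-[195,80])*5+2)
for nm,o in(("tool",-.03*tz(a)),("world",.03*zg)):
    print(nm,f(p+o),"back",f(p+o+.051*ty),"front",f(p+o-.051*ty))
```

```text
tool [301. 320.] back [243. 353.] front [354. 290.]
world [287. 332.] back [228. 365.] front [341. 301.]
```

Run:
```python
from h import *
a=.4;d=.044
for th in np.linspace(0,.785,5): 
    aa=.4-.2*th/.785
    print(np.round(inverse_kinematics(handle(th)+d*tz(aa),tool(aa,1)),2))
h=movel(handle(0)+d*tz(a),v=.06,until_force=6)
print(h,get_tcp_pos(),handle(0)+d*tz(a),get_ft_force())
if not h:
    command_gripper(0.0)
    print("w mm",88*get_grip_width(),get_finger_force(),get_ft_force(),get_time())
```

```text
[-0.09  0.28  2.09  0.05  0.37 -0.08]
[-0.09  0.25  1.98  0.03  0.56 -0.06]
[-0.08  0.26  1.85  0.02  0.73 -0.05]
[-0.08  0.3   1.71  0.01  0.88 -0.04]
[-0.08  0.36  1.56  0.01  1.02 -0.03]
False [ 0.57117167 -0.03291624  0.13979071] [ 0.57103101 -0.0328945   0.13947332] [ 0.19563389  0.39119911 -0.02106576]
w mm 17.62361298065865 30.000227987766266 [-0.90669334  0.1816518   0.02181535] 40.2667
```

Gripped: 17.6 mm between the pads against an 18 mm bar, at 30 N. Next I raise it along the arc.

Run:
```python
from h import *
d=.044
for th in np.linspace(0,.785,9)[1:]:
    aa=.4-.2*th/.785
    movel(handle(th)+d*tz(aa),tool(aa,1),v=.07)
    f=get_ft_force(); print(round(th,2),np.round(f,1),round(88*get_grip_width(),1),round(get_time(),1))
    if np.linalg.norm(f)>45: break
wait(.3)
print(get_tcp_pos(),handle(.785)+d*tz(.2),get_finger_force())
k=cv2.cvtColor(read_camera("scene"),cv2.COLOR_RGB2BGR)[60:190,140:340]
k=cv2.resize(k,None,fx=4,fy=4,interpolation=cv2.INTER_CUBIC)
for s in(-.078,0,.078):
    u=(proj("scene",handle(.785)+s*yg)-[140,60])*4+1.5; cv2.drawMarker(k,tuple(int(v) for v in u),(0,255,255),0,10,1)
cv2.imwrite("pics/f.png",k)
```

```text
0.1 [-3.6 -0.1 -2.6] 17.3 40.7
0.2 [-8.4 -0.8 -0. ] 17.2 41.2
0.29 [-12.8  -0.1   6.2] 17.4 41.7
0.39 [-11.4  -0.9   6.6] 17.2 42.2
0.49 [-9.4 -0.6  5.9] 17.6 42.6
0.59 [-9.  -1.9  6.8] 17.0 43.1
0.69 [-7.1 -1.7  8.1] 17.2 43.6
0.78 [-5.  -1.8  7.5] 17.2 44.0
[ 0.69424906 -0.03882538  0.26559936] [ 0.69403638 -0.03843348  0.2645805 ] 30.00223070383072
```

View pics/f.png

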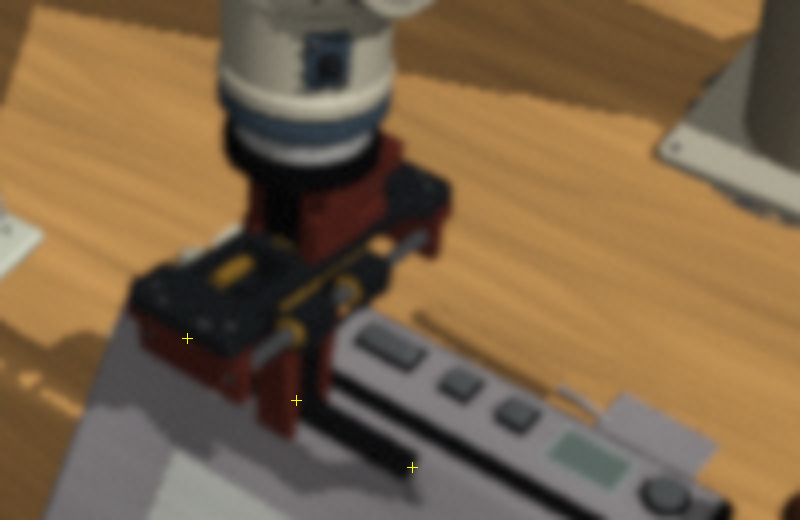

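The lid is at 45°. The predicted bar end at (412,467) sits on the visible end of the handle, and the wrist forces are small and the grip steady at 30 N. All keys are up.

```bash
python3 -c "
from h import *
print(np.abs(get_qvel()).max(),get_finger_force(),get_time()); print(job_done())"
```

```text
0.002128882858909417 30.002262890338898 44.4
the job is handed in; nothing more can be done
None
```

I pressed power, higher and start in order, each past its fully-down force and let up before the next, then raised the lid to about 45° and handed the job in at 44.4 s, still holding it steady at 30 N; the angle comes from arm position and one picture, and I took no final picture of the things round the grill.

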